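# Line up the hatch stud and hold the battery hatch shut

## Robot

A 6-joint arm with a two-finger parallel gripper is mounted at the origin on the work surface. World frame = base frame: x ahead of the robot, y to its left, z up, the work surface at z = 0. Lengths are in m, angles in rad, forces in N, time in s.
With the tool pointing down it reaches from about 0.375 to 0.975 m from the base axis. Payload 3.8 kg.
Tool frame: the origin (TCP) lies midway between the tips of the shut fingers; the grasp point (between the pads) lies 19 mm behind it; z points along the fingers, y is the line along which they close (so a half turn about z gives the same grasp; the last joint's range is limited). The gripper opens to 88 mm and grips with 3 to 60 N. Pads are 18 mm wide; open, the fingers measure 123 mm over their backs; the gripper's body (75 mm by 187 mm) begins 45 mm behind the grasp point.
Start: joints at [-1.155, 0.264, 1.604, -0, 1.274, -0.037], TCP at [0.295, -0.607, 0.239] pointing down, gripper open.
Joint ranges: [-2.63, 2.63], [-0.94, 2.18], [0.31, 2.57], [-1.31, 4.45], [0, 2.66], [-2.55, 2.55]. Speed limits (rad/s): [2.57, 2.57, 3.14, 3.14, 3.14, 3.14].

## Interface

Orientations are given as a 3x3 rotation matrix whose columns are the frame's x, y, z axes.
In Python, from rig import robot, cams, job gives the robot as it stands.
- The arm moves only by the tool arm_command, never from a script. Its argument "motion" is one flat list of numbers, 5 for each row, row after row: the shift along the tool's x, y, z in m, then the turn about the tool's z in degrees, then the finger opening in m, from 0 to 0.0881. A call has 1 to 10 rows; each row shifts and turns the commanded pose from where the row before left it, along the tool's axes as they then stand; what a row does not reach is not made up. A row lasts 1/10 s, in which the tool goes at most 50 mm and 8.59 degrees, less where a joint would pass 70% of its speed; a pose out of reach is approached as far as the arm can. A call with a gripper value outside its range is refused whole. The fingers move at their own pace and stop on an object; "squeeze" is the grip in N (left out, the last holds). Time passes only in rows, so rows that do not move let the fingers close. It gives the time, the measured TCP pose, the force, the opening and the grip force at its end, in the units of the state.
- robot.sense(): the state, without advancing time (a new reading comes with each control period).
- cams.camera(name): name is "scene" or "side" or "wrist"; returns a dict with "pixels" (384x512x3 uint8, blue, green, red), "z_map" (384x512 float32, m along the optical axis (not along the pixel's ray), 0 where there is no reading), "fovy" (degrees; the focal length in pixels is half the picture's height over the tangent of half this angle, whatever the lens; pixels are square), "cx", "cy" (the principal point, pixels), "dist_coeffs" ([k1, k2, p1, p2, k3] as OpenCV has them; the pictures are not rectified), "rvec" (rotation vector, rad) and "tvec" (3), from world to camera coordinates, as OpenCV has them. Camera axes: x right, y down, z forward; pixel columns grow to the right and rows downward; lengths in m; the calibration is good to about 2 mm. A picture is of the moment at which its call begins.
- job.job_done(): hands the job in; it is judged then, once.
Trained networks look in a picture, given as the dict that the camera call returned (one of the last four; its "shot" number tells which), for a name from the list of things; names that differ only in an ending like _2 or _b are one class to them, and where a whole thing is asked for, a point or a joint stands for the part that bears it (a point fixed in the world has none). Each returns a list of dicts, best first, with "confidence" (0 to 1); they miss things now and then, are a little off and sometimes report something else, mostly with a low value. They report only what shows in the picture. A call takes as long as a camera call.
- cams.cut_out(picture, target): "mask" (384x512 bool, what is visible of it) and "extent" ([left, top, width, height] in pixels, round what is visible of it).
- cams.mark_of(picture, target): "uv" ([column, row] in pixels: a listed point, or the origin of a listed thing).
The state is a dict: "time_s": time; "qpos": joint angles; "joint_vel": joint speeds; "joint_efforts": joint torques, N m; "position": TCP position; "tool_rot": TCP orientation; "force": force on the tool from outside, world axes, zero at the start; "wrist_torque": the same for the moment, N m; "opening": opening from 0.0 (shut) to 1.0 (fully open); "grasp_force": force on a finger pad.
Only numpy, scipy, OpenCV 4.12 (cv2) and the standard library are available. Lean on these libraries where they do the work, as an engineer would, in place of code of your own. Each camera call takes 0.05 s, during which the arm holds its last target. There are 200 camera calls.

## Task

The repaired tester is to be closed: turn the brass quarter-turn stud until its oblong head is in line with the slot in the battery hatch, so that the hatch can pass over it. Then swing the sprung hatch shut over the stud and hold it pressed fully home against its frame, firmly but without forcing it (about 15 N), keeping off the stud so that I can lock it: finish while you are still holding the hatch down. Leave the other things on the bench and on the tester where they are.

Things in the scene. Friction and masses are not known exactly. Their poses are not given: they have to be found in the camera images.
- case: Portable battery tester, fixed grey-green box 250 (x) x 370 (y) x 85 mm high. Origin: centre of its underside, on the bench, z up. Its yaw is within 0.35 rad of 0. On its deck, 85 mm up, a steel seat frame (top 88 mm up) surrounds a battery bay (x -55..55, y -35..45 mm, cells up to 82 mm). The stud is at x 0, y -60 mm. On the deck at y below -118 mm: display, sockets and a knob up to 102 mm high.
- hatch: Dark plate 156 (x, along the hinge) x 142 (y) x 4 mm, 240 g. Origin on the hinge axis, mid-length, mid-thickness; free edge at y -142 mm, z = normal of its outer face. Shut, its axes are parallel to the case's and its outer face is level, 92 mm above the bench. It opens by turning about its -x, to 1.83 rad. A stud head standing crosswise blocks it about 0.13 rad before shut.
- hatch_hinge (a point): Fixed point on the hinge axis at mid-length: x 0, y 62, z 90 mm in the case's frame; the axis is the case's x. A spring holds the hatch standing at 1.6 to 1.83 rad, just past upright, leaning away from the stud, and lifts it again when let go. The spring is stronger the further the hatch is shut; near shut it takes 5 to 8 N near the free edge just to keep it down. The end stop, at shut, is rigid.
- hatch_slot (a point): Centre of the hatch's slot on its outer face, 122 mm from the hinge axis. The slot is 32 mm long along the hatch's x and 15 mm wide, inside a bright steel surround; shut, the stud's head stands up through it.
- stud: Quarter-turn stud upright on the seat frame; turns both ways about its vertical axis (0.03 N m), 0.4 rad past alignment, and stays where left. Origin on its axis at the frame's top, 88 mm above the bench. Oblong brass head 26 (x) x 9 (y) x 10 mm, from 6 to 16 mm above the origin, on an 8 mm neck. Aligned when its x is parallel to the case's x, either way round; it starts 0.75 rad or more off.
- multimeter: Yellow multimeter 178 x 84 x 44 mm lying on the bench; origin under its centre, x along it. Leave alone.
- screwdriver: Screwdriver with a green handle, 200 mm long, lying on the bench along its x. Leave alone.
- solvent: Clear solvent bottle with a steel cap, 60 mm diameter, 130 mm high; origin under its centre. Leave alone.
- spool: Blue solder spool 68 mm diameter, 40 mm high; origin under its centre. Leave alone.
- tray: Blue screw tray 130 x 170 x 28 mm; origin under its centre. Leave alone.
- pliers: Pliers with red handles, 160 mm long along their x, lying on the bench. Leave alone.
- grease: Small orange grease jar with a white cap, 38 mm diameter, 34 mm high, standing on the left end of the tester's deck, behind the hatch's hinge; origin under its centre. Leave alone.
- tweezers: Steel tweezers 130 mm long (along their x), 6 mm high, lying on the left end of the tester's deck, behind the hatch's hinge; origin under their middle. Leave alone.

How it is judged:
On the way, in this order (a step that is already met when the one before it is completed fails the run):
1. the stud's head is in line with the slot (within 0.2 rad) while the hatch still stands open (angle between the x axis of stud and the x axis of case, either way round below 0.2 rad and angle between hatch's own z axis and vertical above 0.8 rad), for 0.2 s.
2. the hatch is down over the stud and pressed home by the fingers (angle between hatch's own z axis and vertical below 0.03 rad and contact force between the fingers and hatch above 9 N), for 0.2 s.
At the end, for the whole second after the job is handed in: The hatch lies home on its frame (within 0.03 rad of level) over the stud in line with the slot (within 0.25 rad); the fingers press on the hatch with 9 to 35 N through the last second and nothing of the robot touches the stud (all of step 2 and angle between the x axis of stud and the x axis of case, either way round below 0.25 rad and contact force between the fingers and hatch below 35 N and contact force between each of the arm, the fingers and stud below 0.3 N); the arm keeps its last pose, push and grip.
It fails at once if the hatch is forced: pressed with more than 45 N (contact force between the fingers and hatch above 45 N).
It fails at once if a thing that should be left alone is moved by more than 20 mm (distance of any of multimeter, screwdriver, solvent, spool, tray, pliers, grease, tweezers from where it was at the start of the episode above 0.02 m).
It fails at once if the bottle or the jar is knocked over (angle between any of solvent, grease's own z axis and vertical above 0.5 rad).
It also fails if it takes over 58 s, if anything falls off the work surface, if the arm or the gripper's body presses on something with over 40 N, if the wrist force passes 120 N, or if a joint passes its speed limit or range.

## Working session

There is one attempt and no reset: what is moved stays moved. The work goes in short steps, Python scripts to look and compute and a tool call to move; the robot and the scene stay as the last step left them, time stands still between calls to the robot, and variables do not carry over. Pictures are saved under pics/ and viewed, at most 10 in all, crops included, and the job is handed in when it is done.

Besides the shell and the picture viewer there is one more tool, called after "Call:" as name(argument=value, ...) on one line, values as JSON. arm_command: Moves the arm, as the interface text tells. Its arguments: {"type":"object","properties":{"motion":{"type":"array","items":{"type":"number"}},"squeeze":{"type":"number"}},"required":["motion"]}

```bash
mkdir -p pics
cat > h.py <<'E'
import numpy as np, cv2
from rig import robot, cams, job
def K(c):
    h,w=c["pixels"].shape[:2]; f=h/2/np.tan(np.radians(c["fovy"])/2)
    return np.array([[f,0,c["cx"]],[0,f,c["cy"]],[0,0,1.]])
def Rt(c): return cv2.Rodrigues(np.array(c["rvec"],float))[0], np.array(c["tvec"],float).reshape(3)
def pts(c,uv,z=None):
    """uv Nx2 -> world points using depth map"""
    uv=np.asarray(uv,float).reshape(-1,2)
    n=cv2.undistortPoints(uv.reshape(-1,1,2),K(c),np.array(c["dist_coeffs"],float)).reshape(-1,2)
    i=np.round(uv).astype(int)
    d=c["z_map"][i[:,1],i[:,0]]
    P=np.c_[n*d[:,None],d]; R,t=Rt(c); return (P-t)@R, d
def onz(c,uv,z):
    n=cv2.undistortPoints(np.asarray(uv,float).reshape(-1,1,2),K(c),np.array(c["dist_coeffs"],float)).reshape(-1,2)
    R,t=Rt(c); D=np.c_[n,np.ones(len(n))]@R; o=-R.T@t
    return o+D*((z-o[2])/D[:,2])[:,None]
def proj(c,P): return cv2.projectPoints(np.asarray(P,float).reshape(-1,1,3),np.array(c["rvec"],float),np.array(c["tvec"],float),K(c),np.array(c["dist_coeffs"],float))[0].reshape(-1,2)
def maskpts(c,name):
    r=cams.cut_out(c,name)
    if not r: return None,None
    v,u=np.nonzero(r[0]["mask"]); P,d=pts(c,np.c_[u,v]); return P[d>0],r[0]
E
python3 - <<'E'
from h import *
for n in ["scene","side"]:
    c=cams.camera(n); cv2.imwrite(f"pics/{n}0.png",c["pixels"])
    print(n, -Rt(c)[0].T@Rt(c)[1])
    for t in ["case","hatch","stud","hatch_hinge","hatch_slot","grease","tweezers"]:
        m=cams.mark_of(c,t)
        if m:
            print(t,m[0]["uv"],round(m[0]["confidence"],2),pts(c,[m[0]["uv"]])[0].round(3), end=' ')
        P,r=maskpts(c,t)
        if P is not None: print(t,"mask",r["extent"],round(r["confidence"],2),np.median(P,0).round(3))
        else: print(t,"nomask")
    np.save(f"pics/{n}.npy",c,allow_pickle=True)
E
```

```text
scene [0.98494258 0.65093411 0.94233703]
case mask [188.5, 163.2, 178.3, 153.6] 0.66 [0.573 0.154 0.086]
hatch [297.8, 233.1] 0.84 [[0.53  0.16  0.092]] hatch mask [275.0, 177.9, 52.0, 74.6] 0.72 [0.537 0.167 0.172]
stud [258.5, 203.9] 0.43 [[0.56  0.042 0.108]] stud mask [254.9, 199.0, 8.5, 9.0] 0.52 [0.558 0.037 0.104]
hatch_hinge [295.6, 230.2] 0.59 [[0.54  0.163 0.114]] hatch_hinge mask [190.2, 159.4, 177.6, 155.3] 0.76 [0.572 0.154 0.086]
hatch_slot [306.3, 202.6] 0.84 [[0.52  0.167 0.201]] hatch_slot mask [273.7, 177.5, 53.0, 71.3] 0.86 [0.535 0.166 0.175]
grease [305.8, 271.0] 0.68 [[0.592 0.264 0.114]] grease mask [299.7, 258.2, 15.9, 23.5] 0.57 [0.584 0.259 0.118]
tweezers [337.6, 243.0] 0.59 [[0.468 0.233 0.085]] tweezers mask [319.4, 227.9, 33.7, 30.1] 0.68 [0.473 0.227 0.092]
side [0.26552677 0.6613781  0.96615757]
case [244.1, 247.5] 0.74 [[0.513 0.153 0.088]] case mask [175.7, 172.8, 120.0, 139.2] 0.58 [0.528 0.167 0.084]
hatch [236.0, 245.4] 0.63 [[0.532 0.16  0.096]] hatch mask [197.3, 214.2, 72.8, 39.9] 0.59 [0.532 0.166 0.167]
stud [247.3, 209.1] 0.55 [[0.553 0.037 0.087]] stud nomask
hatch_hinge [234.1, 244.4] 0.68 [[0.536 0.163 0.103]] hatch_hinge mask [176.5, 170.5, 121.1, 143.9] 0.6 [0.529 0.167 0.084]
hatch_slot [232.5, 220.7] 0.74 [[0.578 0.082 0.079]] hatch_slot mask [200.2, 214.0, 67.6, 38.3] 0.94 [0.533 0.166 0.165]
grease [201.1, 272.2] 0.62 [[0.572 0.269 0.114]] grease mask [192.9, 257.5, 14.3, 22.6] 0.63 [0.577 0.26  0.116]
tweezers [248.6, 276.8] 0.86 [[0.471 0.226 0.088]] tweezers mask [234.5, 273.4, 40.5, 10.4] 0.59 [0.465 0.226 0.089]
```

Run:
```python
from h import *
for n in ["scene","side"]:
    c=np.load(f"pics/{n}.npy",allow_pickle=True).item()
    x0,y0,w,h=(160,150,220,165)if n=="scene" else (150,150,180,165)
    cv2.imwrite(f"pics/{n}1.png",cv2.resize(c["pixels"][y0:y0+h,x0:x0+w],None,fx=3.6,fy=3.6,interpolation=cv2.INTER_CUBIC))
    # deck points -> rectangle
    v,u=np.nonzero(c["z_map"]>0); P,d=pts(c,np.c_[u,v])
    k=(abs(P[:,2]-.085)<.004)&(abs(P[:,0]-.545)<.25)&(abs(P[:,1]-.1)<.3)
    r=cv2.minAreaRect(P[k][:,:2].astype(np.float32)); print(n,k.sum(),r)
    # hatch plane
    k=(P[:,2]>.11)&(P[:,2]<.24)&(abs(P[:,1]-.165)<.045)&(abs(P[:,0]-.535)<.1); Q=P[k]
    m=np.median(Q,0); 
    for _ in range(4):
        m=Q.mean(0); nn=np.linalg.svd(Q-m,full_matrices=False)[2][2]; Q=Q[abs((Q-m)@nn)<.008]
    print("hatch n",nn.round(3),m.round(3),"yaw",np.arctan2(nn[0],-nn[1]),len(Q),Q[:,2].max())
```

```text
scene 8016 ((0.5333018898963928, 0.15180951356887817), (0.25484898686408997, 0.490001916885376), 11.834144592285156)
hatch n [-0.203  0.975 -0.092] [0.535 0.167 0.179] yaw -2.9364702933986915 1299 0.2350289105308952
side 7911 ((0.5328418016433716, 0.1564694046974182), (0.2522445023059845, 0.49190571904182434), 12.049517631530762)
hatch n [-0.208  0.974 -0.092] [0.53  0.167 0.176] yaw -2.9314697033329655 1693 0.2324128277124937
```

View pics/scene1.png

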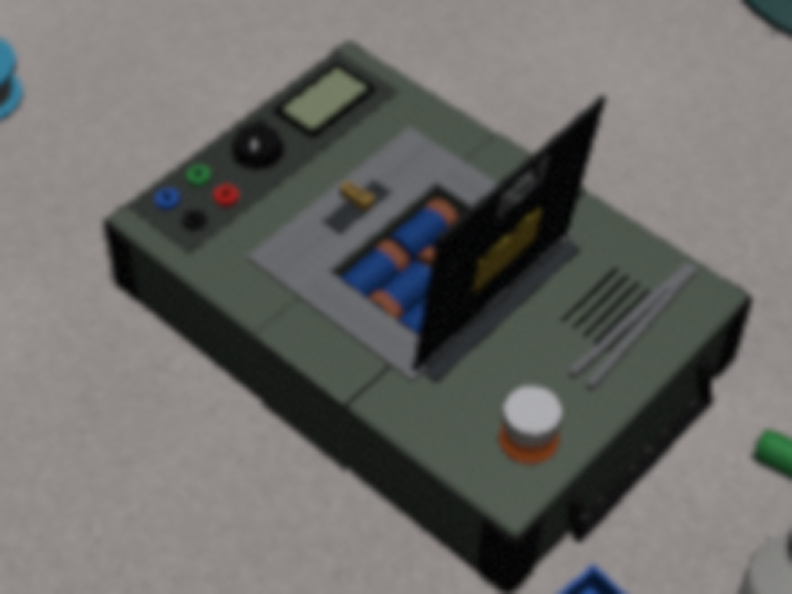

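View pics/side1.png

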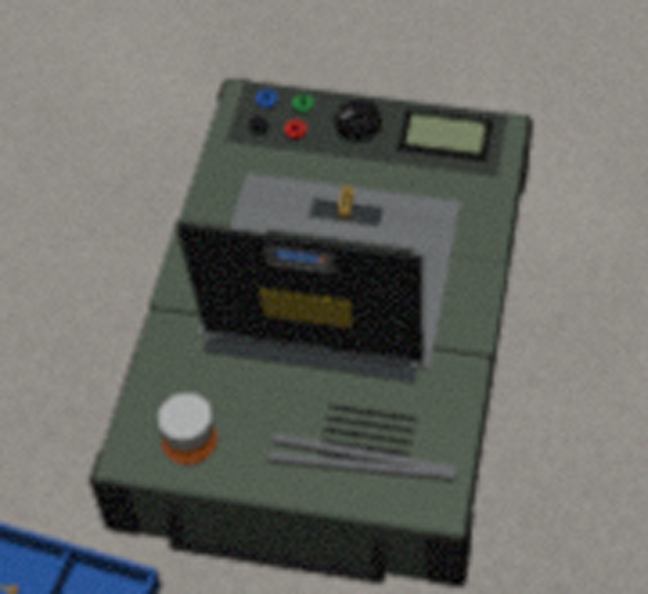

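The pictures show the tester with its hatch standing open. The stud, at about (357,193) in the scene crop, looks roughly crosswise. Behind the hinge are the jar at (530,420) and the tweezers. Case yaw is about 0.207, the stud is near (0.558, 0.041) and the hinge near (0.533, 0.160). Next I'll move above the stud.

Run:
```python
from h import *
s=robot.sense(); R=np.array(s["tool_rot"]); p=np.array(s["position"]); print(R.round(3),p,s["force"],s["opening"])
print("shift tool",(R.T@(np.array([.558,.041,.26])-p)).round(4))
for n in ["scene"]:
    c=np.load(f"pics/{n}.npy",allow_pickle=True).item()
    c=cams.camera("scene")
    for t in ["multimeter","screwdriver","solvent","spool","tray","pliers"]:
        P,r=maskpts(c,t); print(t, None if P is None else np.median(P,0).round(3))
c=cams.camera("wrist"); print("wrist cam in tool",(R.T@(-Rt(c)[0].T@Rt(c)[1]-p)).round(3), (R.T@Rt(c)[0].T).round(2), c["fovy"])
```

```text
[[ 0.899  0.438 -0.   ]
 [ 0.438 -0.899  0.   ]
 [-0.    -0.    -1.   ]] [ 0.29529301 -0.60696526  0.23869494] [0.40104789 0.13567831 0.1394791 ] 1.0000211644629942
shift tool [ 0.5197 -0.4677 -0.0213]
multimeter [ 0.557 -0.429  0.036]
screwdriver [0.404 0.367 0.022]
solvent [0.523 0.428 0.084]
spool [ 0.698 -0.291  0.04 ]
tray [0.63  0.407 0.005]
pliers [ 0.352 -0.443  0.011]
wrist cam in tool [ 0.074  0.001 -0.146] [[ 0.   -0.96 -0.29]
 [ 1.    0.    0.  ]
 [-0.   -0.29  0.96]] 70.98298974748253
```

Call:
arm_command(motion=[0.0325,-0.0292,-0.0013,0,0.088,0.0325,-0.0292,-0.0013,0,0.088,0.0325,-0.0292,-0.0013,0,0.088,0.0325,-0.0292,-0.0013,0,0.088,0.0325,-0.0292,-0.0013,0,0.088,0.0325,-0.0292,-0.0013,0,0.088,0.0325,-0.0292,-0.0013,0,0.088,0.0325,-0.0292,-0.0013,0,0.088])

```text
time_s: 2.7
position: [0.4273, -0.2816, 0.2494]
tool_rot: [[0.899, 0.437, 0.001], [0.437, -0.899, -0.0], [0.0, 0.001, -1.0]]
force: [0.6, -0.3, 0.3]
opening: 1.0
grasp_force: 0.0
```

Call:
arm_command(motion=[0.0325,-0.0292,-0.0013,0,0.088,0.0325,-0.0292,-0.0013,0,0.088,0.0325,-0.0292,-0.0013,0,0.088,0.0325,-0.0292,-0.0013,0,0.088,0.0325,-0.0292,-0.0013,0,0.088,0.0325,-0.0292,-0.0013,0,0.088,0.0325,-0.0292,-0.0013,0,0.088,0.0325,-0.0292,-0.0013,0,0.088,0,0,0,0,0.088])

```text
time_s: 3.6
position: [0.56, 0.0451, 0.2599]
tool_rot: [[0.897, 0.442, 0.001], [0.442, -0.897, 0.002], [0.002, -0.001, -1.0]]
force: [-0.3, 0.1, 0.0]
opening: 0.998
grasp_force: 0.0
```

Run:
```python
from h import *
s=robot.sense(); R=np.array(s["tool_rot"]); p=np.array(s["position"]); print(p.round(4),s["time_s"],np.array(s["qpos"]).round(2))
c=cams.camera("wrist"); cv2.imwrite("pics/w1.png",c["pixels"]); np.save("pics/w1.npy",c,allow_pickle=True)
print(cams.mark_of(c,"stud")[:1], [ (r["extent"],r["confidence"]) for r in cams.cut_out(c,"stud")[:2]])
hsv=cv2.cvtColor(c["pixels"],cv2.COLOR_BGR2HSV)
r=cams.cut_out(c,"stud")
if r:
    m=r[0]["mask"].astype(np.uint8)
    cs=max(cv2.findContours(m,0,1)[0],key=cv2.contourArea).reshape(-1,2)
    Q=onz(c,cs,.104); print("rect",cv2.minAreaRect(Q[:,:2].astype(np.float32)))
    print("proj est",proj(c,[[.558,.041,.104]]))
```

```text
[0.56   0.0451 0.2599] 3.6 [0.03 0.04 1.82 0.   1.28 1.15]
[{'uv': [262.6, 181.1], 'confidence': 0.78}] [([252.7, 177.4, 23.7, 12.1], 0.54)]
rect ((0.5591281056404114, 0.036537107080221176), (0.011941954493522644, 0.023240866139531136), 26.25043296813965)
proj est [[259.13774681 181.22098078]]
```

View pics/w1.png

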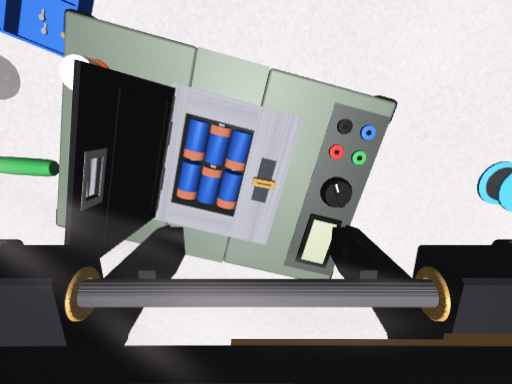

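The wrist picture shows the brass head at (264,184), its long axis horizontal in the image, which is a yaw of about 116°. It needs about +76° of world turn to align. First I'll turn the tool so it grips across the head.

Call:
arm_command(motion=[0,0,0,-8.5,0.06,0,0,0,-8.5,0.06,0,0,0,-8.5,0.06,0,0,0,-8.5,0.06,0,0,0,-8.5,0.06,0,0,0,-8.5,0.06,0,0,0,-8.5,0.06,0,0,0,-8.5,0.06,0,0,0,-8.5,0.06,0,0,0,-8.5,0.05])

```text
time_s: 4.8
position: [0.558, 0.0387, 0.2596]
tool_rot: [[-0.361, 0.933, -0.0], [0.933, 0.361, -0.0], [-0.0, -0.0, -1.0]]
force: [-0.4, -0.3, 1.2]
opening: 0.613
grasp_force: 0.0
```

Call:
arm_command(motion=[0,0,0,-5.0,0.05,0,0,0,0,0.05,0,0,0,0,0.05])

```text
time_s: 5.1
position: [0.5582, 0.0394, 0.2596]
tool_rot: [[-0.434, 0.901, 0.0], [0.901, 0.434, -0.0], [-0.0, -0.0, -1.0]]
force: [0.5, 0.2, -0.2]
opening: 0.564
grasp_force: 0.0
```

Run:
```python
from h import *
s=robot.sense(); R=np.array(s["tool_rot"]); p=np.array(s["position"]); print(p.round(4),np.degrees(np.arctan2(R[1,0],R[0,0])),s["time_s"],s["force"])
def look(c):
    m=cams.mark_of(c,"stud"); o=onz(c,[m[0]["uv"]],.088)[0] if m else None
    r=cams.cut_out(c,"stud"); q=None
    if r:
        cs=max(cv2.findContours(r[0]["mask"].astype(np.uint8),0,1)[0],key=cv2.contourArea).reshape(-1,2)
        q=cv2.minAreaRect(onz(c,cs,.104)[:,:2].astype(np.float32))
    b=cams.mark_of(c,"hatch_hinge")
    print(o,q, onz(c,[b[0]["uv"]],.09)[0] if b else None)
look(cams.camera("wrist")); look(cams.camera("wrist"))
```

```text
[0.5582 0.0394 0.2596] 115.70876855533089 5.1 [ 0.51983536  0.19502876 -0.23874291]
[0.55414617 0.03894329 0.088     ] ((0.5567498803138733, 0.03699692338705063), (0.009643805213272572, 0.027660129591822624), 16.682281494140625) [0.5348186 0.1548145 0.09     ]
[0.55598203 0.03954721 0.088     ] ((0.556922972202301, 0.036965541541576385), (0.009198153391480446, 0.02751334384083748), 15.984354972839355) [0.5318829  0.15109655 0.09      ]
```

Call:
arm_command(motion=[-0.0007,-0.002,0.03,8.0,0.05,0,0,0.04,0,0.05,0,0,0.03,0,0.05,0,0,0,0,0.05,0,0,0,0,0.05])

```text
time_s: 6.0
position: [0.5569, 0.0392, 0.1595]
tool_rot: [[-0.308, 0.951, -0.001], [0.951, 0.308, -0.0], [0.0, -0.001, -1.0]]
force: [0.4, 0.6, 0.6]
opening: 0.566
grasp_force: 0.0
```

Run:
```python
from h import *
s=robot.sense(); R=np.array(s["tool_rot"]); p=np.array(s["position"]); print(p.round(4),np.degrees(np.arctan2(R[1,0],R[0,0])),s["time_s"])
c=cams.camera("wrist"); cv2.imwrite("pics/w2.png",c["pixels"])
r=cams.cut_out(c,"stud")
if r:
    cs=max(cv2.findContours(r[0]["mask"].astype(np.uint8),0,1)[0],key=cv2.contourArea).reshape(-1,2)
    print(r[0]["extent"],cv2.minAreaRect(onz(c,cs,.104)[:,:2].astype(np.float32)))
m=cams.mark_of(c,"stud"); print(m and (m[0]["uv"],onz(c,[m[0]["uv"]],.088)))
```

```text
[0.5569 0.0392 0.1595] 107.9466269798655 6.0
[250.0, 193.5, 14.2, 31.9] ((0.5569776296615601, 0.03760528191924095), (0.008750750683248043, 0.027156664058566093), 17.634275436401367)
([255.8, 205.9], array([[0.55647302, 0.03444614, 0.088     ]]))
```

View pics/w2.png

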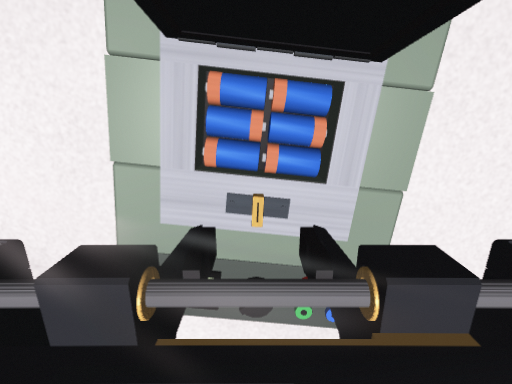

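The head at (257,210) lines up with the tool and sits midway between the fingers. Next I'll descend and grip.

Call:
arm_command(motion=[-0.0015,0,0.025,0,0.05,0,0,0.025,0,0.05,0,0,0.015,0,0.05,0,0,0,0,0.03,0,0,0,0,0.01,0,0,0,0,0.0,0,0,0,0,0.0,0,0,0,0,0.0], squeeze=12)

```text
time_s: 6.95
position: [0.5582, 0.0377, 0.0956]
tool_rot: [[-0.308, 0.951, 0.002], [0.951, 0.308, 0.0], [-0.001, 0.002, -1.0]]
force: [-0.9, 0.8, 0.5]
opening: 0.138
grasp_force: 0.0
```

Call:
arm_command(motion=[0,0,0,0,0.0,0,0,0,0,0.0,0,0,0,0,0.0])

```text
time_s: 7.25
position: [0.5573, 0.0374, 0.0953]
tool_rot: [[-0.308, 0.951, -0.0], [0.951, 0.308, -0.0], [-0.0, -0.0, -1.0]]
force: [-3.7, -1.5, 5.5]
opening: 0.102
grasp_force: 12.0
```

Call:
arm_command(motion=[0,0,0,-7.6,0,0,0,0,-7.6,0,0,0,0,-7.6,0,0,0,0,-7.6,0,0,0,0,-7.6,0,0,0,0,-7.6,0,0,0,0,-7.6,0,0,0,0,-7.6,0,0,0,0,-7.6,0])

```text
time_s: 8.15
position: [0.5566, 0.0365, 0.0953]
tool_rot: [[-0.998, 0.058, -0.002], [0.058, 0.998, -0.002], [0.002, -0.002, -1.0]]
force: [-6.0, -4.8, 7.8]
opening: 0.099
grasp_force: 12.0
```

Call:
arm_command(motion=[0,0,0,-7.6,0,0,0,0,-7.6,0,0,0,0,0,0,0,0,0,0,0])

```text
time_s: 8.55
position: [0.5566, 0.0363, 0.0953]
tool_rot: [[-0.98, -0.201, -0.002], [-0.201, 0.98, -0.002], [0.002, -0.002, -1.0]]
force: [-4.6, -5.5, 7.2]
opening: 0.1
grasp_force: 12.0
```

Run:
```python
from h import *
s=robot.sense(); R=np.array(s["tool_rot"]); p=np.array(s["position"]); print(p.round(4),np.degrees(np.arctan2(R[1,0],R[0,0])),s["opening"],s["force"],s["wrist_torque"],np.array(s["qpos"]).round(2))
```

```text
[0.5566 0.0363 0.0953] -168.41569158430474 0.10007480620368835 [-4.61388516 -5.51593827  7.19441802] [-0.80700372  0.72233931  0.05136733] [ 0.02  0.18  1.99 -0.    0.97 -1.75]
```

Call:
arm_command(motion=[0,0,0,0,0.03,0,0,0,0,0.03,0,0,0,0,0.03,0,0,-0.01,0,0.03,0,0,-0.04,0,0.03,0,0,-0.04,0,0.03,0,0,-0.04,0,0.03,0,0,-0.05,0,0.03,0,0,0,0,0.03])

```text
time_s: 9.45
position: [0.562, 0.038, 0.2843]
tool_rot: [[-0.98, -0.2, 0.016], [-0.2, 0.98, 0.0], [-0.015, -0.003, -1.0]]
force: [1.3, 0.5, 0.3]
opening: 0.341
grasp_force: 0.0
```

Run:
```python
from h import *
s=robot.sense(); R=np.array(s["tool_rot"]); p=np.array(s["position"]); print(p.round(4),np.degrees(np.arctan2(R[1,0],R[0,0])),s["time_s"],s["force"])
for n in ["wrist","wrist","scene","side"]:
    c=cams.camera(n)
    if n=="wrist": cv2.imwrite("pics/w3.png",c["pixels"])
    r=cams.cut_out(c,"stud")
    if r:
        cs=max(cv2.findContours(r[0]["mask"].astype(np.uint8),0,1)[0],key=cv2.contourArea).reshape(-1,2)
        print(n,r[0]["extent"],cv2.minAreaRect(onz(c,cs,.104)[:,:2].astype(np.float32)))
    else: print(n,None)
    if n!="wrist":
        for t in ["grease","tweezers"]:
            P,r=maskpts(c,t); print(t,None if P is None else (np.median(P,0).round(3),P.min(0).round(3),P.max(0).round(3)))
```

```text
[0.562  0.038  0.2843] -168.4401312716451 9.45 [1.25083177 0.53884668 0.26261137]
wrist [251.0, 155.2, 13.0, 25.3] ((0.5562155246734619, 0.03425366431474686), (0.026309095323085785, 0.008583263494074345), 11.740129470825195)
wrist [149.5, 57.7, 323.1, 208.9] ((0.5474593043327332, 0.09147777408361435), (0.2522827982902527, 0.3489696979522705), 12.007572174072266)
scene None
grease (array([0.584, 0.259, 0.118]), array([0.559, 0.233, 0.084]), array([0.598, 0.274, 0.124]))
tweezers (array([0.475, 0.228, 0.09 ]), array([0.398, 0.205, 0.082]), array([0.527, 0.248, 0.096]))
side [241.9, 206.1, 6.7, 4.6] ((0.5559531450271606, 0.04236014187335968), (0.02580530196428299, 0.014888952486217022), 9.751797676086426)
grease (array([0.576, 0.26 , 0.115]), array([0.562, 0.221, 0.082]), array([0.602, 0.273, 0.121]))
tweezers (array([0.472, 0.227, 0.089]), array([0.409, 0.209, 0.081]), array([0.524, 0.248, 0.094]))
```

View pics/w3.png

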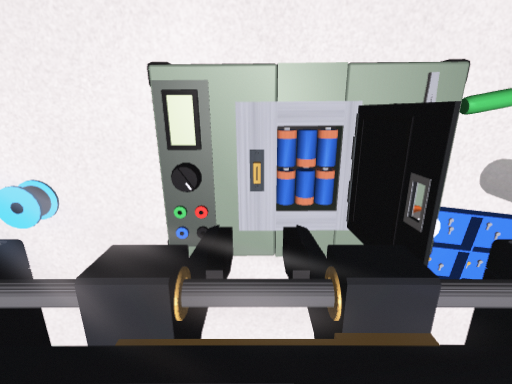

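The stud is aligned: its head is at 11.7° and the case at 12.0°, and in the picture the head at (257,173) is parallel to the hatch edge. Next I'll go over the hatch with the fingers shut and come down behind it.

Call:
arm_command(motion=[0.0104,0.0354,0,0,0,0.0104,0.0354,0,0,0,0.0104,0.0354,0,0,0,0.0104,0.0354,0,0,0,0.0104,0.0354,0,0,0,0,0,0,0,0,0,0,0,0,0], squeeze=20)

```text
time_s: 10.75
position: [0.4709, 0.2011, 0.2745]
tool_rot: [[-0.979, -0.202, 0.0], [-0.202, 0.979, -0.001], [-0.0, -0.001, -1.0]]
force: [0.0, 0.2, -0.8]
opening: 0.005
grasp_force: 0.0
```

```bash
cat >> h.py <<'E'
H=np.array([.5315,.156]); a=np.radians(11.9); ex=np.array([np.cos(a),np.sin(a)]); ey=np.array([-np.sin(a),np.cos(a)])
def st():
    s=robot.sense(); p=np.array(s["position"]); d=p[:2]-H
    print("case x,y from hinge, z mm",(1000*np.array([d@ex,d@ey,p[2]])).round(1),"t",s["time_s"],"F",np.round(s["force"],1),"open",round(s["opening"],3))
E
python3 - <<'E'
from h import *
st()
r=.120
y0=None
for th in np.linspace(1.66,0,19):
    print(round(th,3),(1000*np.array([-r*np.cos(th)+.002*np.sin(th)+.0175,.09+r*np.sin(th)+.002*np.cos(th)])).round(1))
E
```

```text
case x,y from hinge, z mm [-50.   56.7 274.5] t 10.75 F [ 0.   0.2 -0.8] open 0.005
1.66 [ 30.2 209.3]
1.568 [ 19.1 210. ]
1.476 [  8.1 209.6]
1.383 [ -2.9 208.3]
1.291 [-13.7 205.9]
1.199 [-24.2 202.5]
1.107 [-34.4 198.2]
1.014 [-44.2 193. ]
0.922 [-53.4 186.8]
0.83 [-62.  179.9]
0.738 [-70.  172.2]
0.646 [-77.1 163.8]
0.553 [-83.5 154.8]
0.461 [-89.1 145.2]
0.369 [-93.7 135.1]
0.277 [-97.4 124.7]
0.184 [-100.1  114. ]
0.092 [-101.8  103. ]
0.0 [-102.5   92. ]
```

Call:
arm_command(motion=[0,0,0.033,0,0,0,0,0.033,0,0,0,0,0,0,0,0,-0.0125,0,0,0,0,-0.0125,0,0,0,0,-0.0125,0,0,0,0,-0.011,0,0,0,0,-0.011,0.001,0,0,0,-0.011,0.0025,0,0])

```text
time_s: 11.65
position: [0.4862, 0.1308, 0.2061]
tool_rot: [[-0.98, -0.2, 0.002], [-0.2, 0.98, 0.001], [-0.002, 0.0, -1.0]]
force: [0.0, 2.1, 2.4]
opening: 0.006
grasp_force: 1.1
```

Run:
```python
from h import *
st()
c=cams.camera("side"); cv2.imwrite("pics/s2.png",cv2.resize(c["pixels"][130:330,130:330],None,fx=3,fy=3))
```

```text
case x,y from hinge, z mm [-49.5 -15.3 206.1] t 11.65 F [0.  2.1 2.4] open 0.006
```

View pics/s2.png

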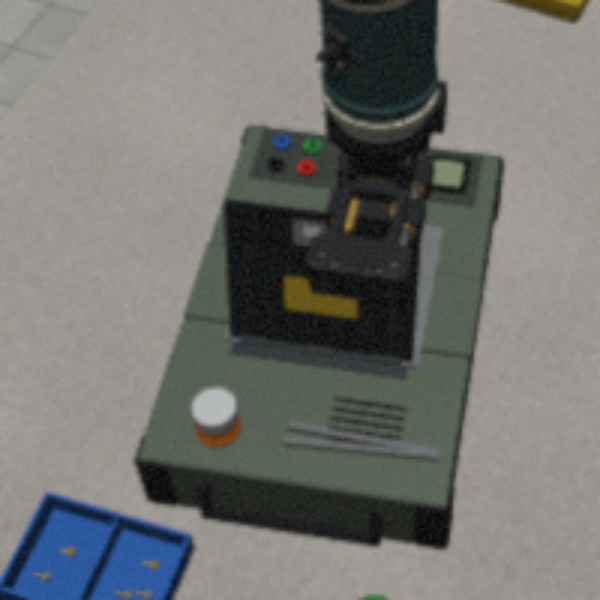

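The side picture shows the fingers at (355,250) behind the hatch, swinging it forward. I'll follow the arc.

Call:
arm_command(motion=[0,-0.009,0.0035,0,0,0,-0.0102,0.0043,0,0,0,-0.0098,0.0052,0,0,0,-0.0092,0.0062,0,0,0,-0.0086,0.0069,0,0,0,-0.008,0.0077,0,0,0,-0.0071,0.0084,0,0,0,-0.0064,0.009,0,0,0,0,0,0,0])

```text
time_s: 12.6
position: [0.4986, 0.0636, 0.1525]
tool_rot: [[-0.98, -0.199, -0.001], [-0.199, 0.98, -0.001], [0.001, -0.001, -1.0]]
force: [1.0, -0.1, 4.9]
opening: 0.006
grasp_force: 1.8
```

Run:
```python
from h import *
st()
```

```text
case x,y from hinge, z mm [-51.2 -83.6 152.5] t 12.6 F [ 1.  -0.1  4.9] open 0.006
```

Call:
arm_command(motion=[0,-0.0055,0.008,0,0,0,-0.0046,0.0095,0,0,0,-0.0037,0.01,0,0,0,-0.0027,0.01,0,0,0,-0.0015,0.006,0,0,0,0,0,0,0,0,0,0,0,0])

```text
time_s: 13.3
position: [0.5025, 0.0468, 0.1104]
tool_rot: [[-0.98, -0.2, -0.0], [-0.2, 0.98, -0.001], [0.0, -0.0, -1.0]]
force: [0.1, -0.3, 6.2]
opening: 0.007
grasp_force: 2.6
```

Call:
arm_command(motion=[0,-0.0005,0.004,0,0,0,-0.0005,0.004,0,0,0,0,0.004,0,0,0,0,0.002,0,0,0,0,0,0,0,0,0,0,0,0])

```text
time_s: 13.9
position: [0.5028, 0.0452, 0.0967]
tool_rot: [[-0.98, -0.201, 0.0], [-0.201, 0.98, -0.002], [0.0, -0.002, -1.0]]
force: [0.3, -2.5, 5.9]
opening: 0.002
grasp_force: 2.9
```

Call:
arm_command(motion=[0,0,0.0015,0,0,0,0,0.0015,0,0,0,0,0,0,0,0,0,0,0,0])

```text
time_s: 14.3
position: [0.5028, 0.0451, 0.0937]
tool_rot: [[-0.98, -0.201, 0.0], [-0.201, 0.98, -0.002], [0.0, -0.002, -1.0]]
force: [-0.9, -4.5, 5.7]
opening: 0.012
grasp_force: 3.0
```

Call:
arm_command(motion=[0,0,0.001,0,0,0,0,0.0005,0,0,0,0,0,0,0,0,0,0,0,0])

```text
time_s: 14.7
position: [0.5028, 0.045, 0.0924]
tool_rot: [[-0.98, -0.201, 0.0], [-0.201, 0.98, -0.002], [0.0, -0.002, -1.0]]
force: [-1.1, -4.5, 5.8]
opening: 0.006
grasp_force: 3.4
```

Call:
arm_command(motion=[0,0,0.001,0,0,0,0,0,0,0,0,0,0,0,0])

```text
time_s: 15.0
position: [0.5029, 0.045, 0.0923]
tool_rot: [[-0.98, -0.201, 0.0], [-0.201, 0.98, -0.002], [0.0, -0.002, -1.0]]
force: [-3.4, -3.7, 13.2]
opening: 0.008
grasp_force: 6.6
```

Call:
arm_command(motion=[0,0,0.0003,0,0,0,0,0,0,0,0,0,0,0,0,0,0,0,0,0])

```text
time_s: 15.4
position: [0.5029, 0.0451, 0.0923]
tool_rot: [[-0.98, -0.201, 0.0], [-0.201, 0.98, -0.002], [0.0, -0.002, -1.0]]
force: [-4.4, -4.5, 15.0]
opening: 0.002
grasp_force: 7.5
```

Run:
```python
from h import *
st()
for n in ["wrist","scene"]:
    c=cams.camera(n); cv2.imwrite(f"pics/{n}_f.png",c["pixels"] if n=="wrist" else cv2.resize(c["pixels"][150:320,160:380],None,fx=3.4,fy=3.4))
    P,r=maskpts(c,"hatch")
    if P is not None: print(n,np.percentile(P[:,2],[10,50,90]))
st()
```

```text
case x,y from hinge, z mm [ -50.9 -102.7   92.3] t 15.4 F [-4.4 -4.5 15. ] open 0.002
wrist [0.09119549 0.09204361 0.09293967]
scene [0.09141719 0.09356159 0.09560248]
case x,y from hinge, z mm [ -50.9 -102.7   92.3] t 15.6 F [-4.7 -4.3 15. ] open 0.001
```

View pics/wrist_f.png

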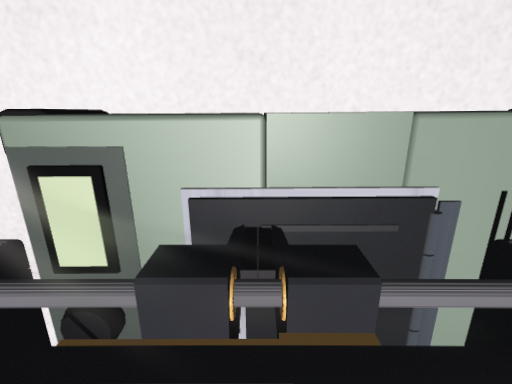

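View pics/scene_f.png

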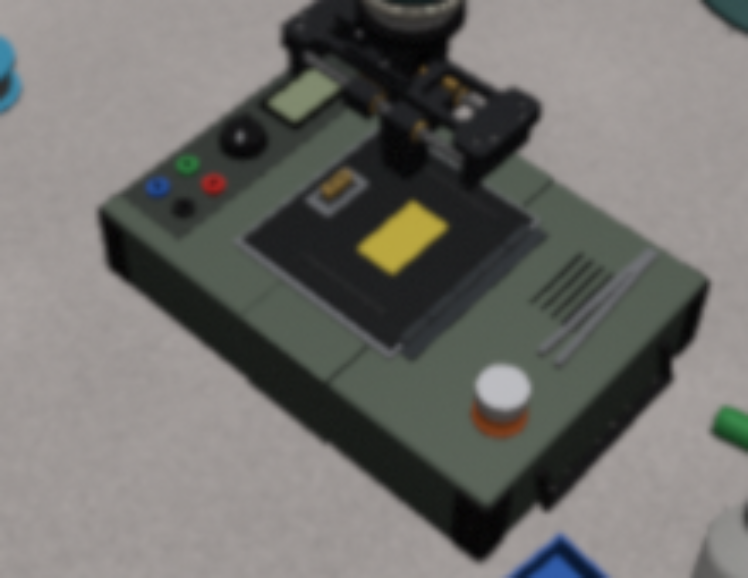

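The hatch lies flat at 92 mm with the stud head showing through its slot at (338,185). The fingers press at (405,155), clear of the stud, and the vertical force is steady at 15 N.

```bash
python3 -c "
from rig import job
print(job.job_done())"
```

```text
the job is handed in; nothing more can be done
None
```

The stud is in line with the slot, and the hatch is shut over it and held home at about 15 N with the fingers clear of the stud; the job was handed in at about 15.6 s, and no verdict came back.

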